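# Move the row of pots to the kiln shelf in the same order

### The arm

A 6-joint arm with a two-finger parallel gripper is mounted at the origin on the work surface. World frame = base frame: x ahead of the robot, y to its left, z up, the work surface at z = 0. Lengths are in m, angles in degrees, forces in N, time in s.
With the tool pointing down it reaches from about 0.25 to 0.725 m from the base axis. Payload 9.7 kg.
Tool frame: the origin (TCP) lies between the finger pads; the fingertips stand 17 mm ahead of it and the grasp point (between the pads) lies 2 mm behind it; z points along the fingers, y is the direction in which the jaws open and shut (so a half turn about z gives the same grasp; the last joint's range is limited). The gripper opens to 85 mm and grips with 20 to 120 N. Pads are 22 mm wide; open, the fingers measure 114 mm over their backs; the gripper's body (76 mm by 85 mm) begins 54 mm behind the grasp point. The pads swing forward as they close: fully open they stand 13 mm farther back than shut.
Start: joints at [63.656, 4.979, 10.078, 95.1, 0, 90], TCP at [0.244, 0.493, 0.248] pointing down, gripper open.
Joint ranges: [-179.16, 179.16], [-48.56, 103.87], [-65.8, 70.77], [-126.05, 130.52], [-82.76, 87.17], [-180, 180]. Speed limits (degrees/s): [127.2, 127.2, 147.25, 180, 180, 180].

### API

Orientations are given as [roll, pitch, yaw] about the fixed x, y, z axes, in that order (R = Rz(yaw) Ry(pitch) Rx(roll)).
In Python, from workcell import monitor, cams, order gives the robot as it stands. The module is installed in compiled form; this text tells all that it offers.
- The arm moves only by the shell command python3 -m handwheel 'ROWS' [OPENING] [FORCE]. ROWS is JSON, a list of rows, each a list of 6 numbers: the shift along the tool's x, y, z in m, then the turn, a rotation vector about the tool's x, y, z in degrees. In form: [[tx, ty, tz, wx, wy, wz], ...]. A call has exactly 8 rows; each row shifts and turns the commanded pose from where the row before left it, along the tool's axes as they then stand; what a row does not reach is not made up. A row lasts 1/12 s, in which the tool goes at most 41.7 mm and 7.16 degrees, less where a joint would pass 70% of its speed; a pose out of reach is approached as far as the arm can. A call is refused whole if a number of a shift passes 0.0417 or a number of a turn 7.16, either way. A call with a gripper value outside its range is refused whole. OPENING is the opening, from -1 (shut) to 1 (fully open), set as the call begins (- or left out, the last holds). The fingers move at their own pace and stop on an object; FORCE is the grip in N (left out, the last holds). Time passes only in rows, so rows that do not move let the fingers close, or fill a call up. It gives the time, the measured TCP pose, the force and the opening at its end, in the units of the state.
- monitor.get_obs(): the state, without advancing time (a new reading comes with each control period).
- cams.camera(name): name is "scene" or "top" or "wrist"; returns a dict with "img" (480x640x3 uint8, red, green, blue), "depth" (480x640 float32, m along the optical axis (not along the pixel's ray), 0 where there is no reading), "fx", "fy", "cx", "cy" (pixels), "rvec" (rotation vector, rad) and "tvec" (3), from world to camera coordinates, as OpenCV has them; the wrist camera has in their place "tool_from_camera" (4x4, takes a point from camera to tool coordinates, whose origin is the TCP and whose axes are the flange's). Camera axes: x right, y down, z forward; pixel columns grow to the right and rows downward; lengths in m; the calibration is good to about 2 mm. The wrist camera is an equidistant fisheye: a pixel r from the principal point sees the ray r / f radians off the axis. A picture is of the moment at which its call begins: read the wrist's pose just before it.
- order.job_done(): hands the job in, once; it reports no verdict.
The state is a dict: "time": time; "q": joint angles; "qd": joint speeds; "joint_efforts": joint torques, N m; "ee_pos": TCP position; "tcp_rot": TCP orientation; "wrist_force": force on the tool from outside, world axes, zero at the start; "torque": the same for the moment, N m; "opening": finger opening in m.
Only numpy, scipy, OpenCV 4.12 (cv2) and the standard library are available. Lean on these libraries where they do the work, as an engineer would, in place of code of your own. Each camera call takes 0.05 s, during which the arm holds its last target. There are 200 camera calls.

### The job

Move the four terracotta pots from the square bats on the drying board to the four round tiles on the kiln shelf, keeping their order so that they still agree with the kiln list: the pot at the robot's left-hand (+y) end of the board goes on the tile next to the block with the three cones, the next pot on the next tile, and so on away from the cones. Leave every pot standing upright, centred on its tile; never tip a pot over.

Things in the scene. Friction and masses are not known exactly. Their poses are not given: they have to be found in the camera images.
- pot_tumbler: Loose red terracotta pot with a few white slip spots, about 110 to 340 g: tall plain tumbler, nearly straight, 95 high, open top; outside diameter 44 at the foot, 54 at the rim (52 at 75 above the foot) (mm). Origin: centre of the underside of its foot, z up when upright. It is round; its yaw means nothing.
- pot_bowl: Loose red terracotta pot with a few white slip spots, about 110 to 340 g: the lowest and widest pot: a small bowl 50 high, open top, foot diameter 44, straight upright wall of diameter 66 from 20 above the foot to the rim (mm). Origin: centre of the underside of its foot, z up when upright. It is round; its yaw means nothing.
- pot_jar: Loose red terracotta pot with a few white slip spots, about 110 to 340 g: bellied jar 78 high, open top: foot diameter 46, belly diameter 62 between 25 and 40 above the foot, narrowing to a straight neck of diameter 40 from 58 above the foot to the rim (mm). Origin: centre of the underside of its foot, z up when upright. It is round; its yaw means nothing.
- pot_vase: Loose red terracotta pot with a few white slip spots, about 110 to 340 g: bottle-shaped bud vase 95 high: foot diameter 44, belly diameter 54 at 18 above the foot, narrowing to a thin straight neck of diameter 22 from 62 above the foot to the top (mm). Origin: centre of the underside of its foot, z up when upright. It is round; its yaw means nothing.
- bat_tumbler: Fixed off-white square plaster bat, 76 x 76 x 6 mm, on the wooden drying board; marks where the tumbler stands at the start (on its middle). Origin: centre of its underside, 18 mm above the table; top at 24 mm. The four bats form a straight row, centres 90 mm apart, along their own y axis (to the robot's left, within 0.16 rad), in an order that differs from start to start.
- bat_bowl: Fixed off-white square plaster bat, 76 x 76 x 6 mm, on the wooden drying board; marks where the bowl stands at the start (on its middle). Origin: centre of its underside, 18 mm above the table; top at 24 mm. The four bats form a straight row, centres 90 mm apart, along their own y axis (to the robot's left, within 0.16 rad), in an order that differs from start to start.
- bat_jar: Fixed off-white square plaster bat, 76 x 76 x 6 mm, on the wooden drying board; marks where the jar stands at the start (on its middle). Origin: centre of its underside, 18 mm above the table; top at 24 mm. The four bats form a straight row, centres 90 mm apart, along their own y axis (to the robot's left, within 0.16 rad), in an order that differs from start to start.
- bat_vase: Fixed off-white square plaster bat, 76 x 76 x 6 mm, on the wooden drying board; marks where the vase stands at the start (on its middle). Origin: centre of its underside, 18 mm above the table; top at 24 mm. The four bats form a straight row, centres 90 mm apart, along their own y axis (to the robot's left, within 0.16 rad), in an order that differs from start to start.
- rack: Fixed low kiln shelf: grey slab 110 x 460 mm on props, top 45 mm above the table, long side along its y axis (to the robot's left, within 0.1 rad), nearer than the board or beyond it. Four fixed round white tiles, diameter 76, 5 thick, have centres at x = 0, y = +135, +45, -45, -135 mm in its frame; tops 50 mm above the table. Origin: under the slab's centre, on the table.
- cones: Fixed cone block: an off-white bar 50 x 24 x 12 mm carrying three little pointed cones, 48 mm high in all. It is fixed on the kiln shelf at one end or the other (x = 0, y = +205 or -205 mm in the shelf's frame), past the last tile; a flat round dish, 38 mm wide and 10 mm high, is at the other end. Origin: centre of its underside.
Things that resemble listed ones, but are neither listed nor needed, are in the scene too. Leave any purple look-alike of the pot_bowl alone.

How it is judged:
By the outcome, as a careful person would: the job done as asked, in the order asked, and still so for the second after the job is handed in, with the robot touching nothing.
It also fails if it takes over 96 s, if anything falls off the work surface, if the arm or the gripper's body presses on something with over 40 N, if the wrist force passes 120 N, or if a joint passes its speed limit or range.

## Working session

There is one attempt and no reset: what is moved stays moved. The work goes in short steps, Python scripts to look and compute and a shell command to move; the robot and the scene stay as the last step left them, time stands still between calls to the robot, and variables do not carry over. Pictures are saved under pics/ and viewed, about 12 in all and at most 16, crops included, and the job is handed in when it is done.

```bash
mkdir -p pics; cat > h.py <<'E'
import numpy as np,cv2
from workcell import monitor,cams,order
def grab(n):
    c=cams.camera(n);np.savez(f'{n}.npz',**c);return c
def world(c):
    R=cv2.Rodrigues(np.array(c['rvec'],float))[0];t=np.array(c['tvec'],float).ravel()
    v,u=np.mgrid[:480,:640];d=c['depth']
    P=np.stack([(u-c['cx'])/c['fx']*d,(v-c['cy'])/c['fy']*d,d],-1)
    W=(P-t)@R;W[d==0]=np.nan;return W
def save(n,img):cv2.imwrite(f'pics/{n}.png',cv2.cvtColor(img,cv2.COLOR_RGB2BGR))
E
python3 - <<'E'
from h import *
o=monitor.get_obs();print({k:np.round(v,3) for k,v in o.items()})
for n in('top','scene'):
    c=grab(n);save(n+'0',c['img']);W=world(c);print(n,c['fx'],c['tvec'],(c['depth']==0).mean())
E
```

```text
{'time': np.float64(0.0), 'q': array([6.3656e+01, 5.0110e+00, 1.0032e+01, 9.5098e+01, 1.0000e-03,
       8.9999e+01]), 'qd': array([ 0.035,  0.052, -0.157,  0.008, -0.11 , -0.049]), 'joint_efforts': array([-1.0000e-03, -5.2039e+01,  4.6480e+01,  1.6000e-02,  0.0000e+00,
        0.0000e+00]), 'ee_pos': array([0.244, 0.493, 0.248]), 'tcp_rot': array([-1.79923e+02, -1.00000e-03,  1.53657e+02]), 'wrist_force': array([-0.15 , -0.573,  0.053]), 'torque': array([ 0.   , -0.02 , -0.028]), 'opening': np.float64(0.085)}
top 606.9617934145314 [0.02381646 0.57259985 0.95396599] 0.003893229166666667
scene 546.8015333397288 [-0.48983801 -0.15406409  0.98317786] 0.00404296875
```

View pics/top0.png

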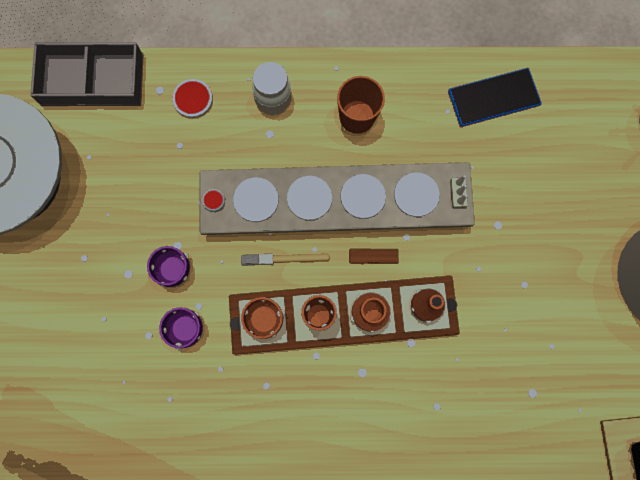

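View pics/scene0.png

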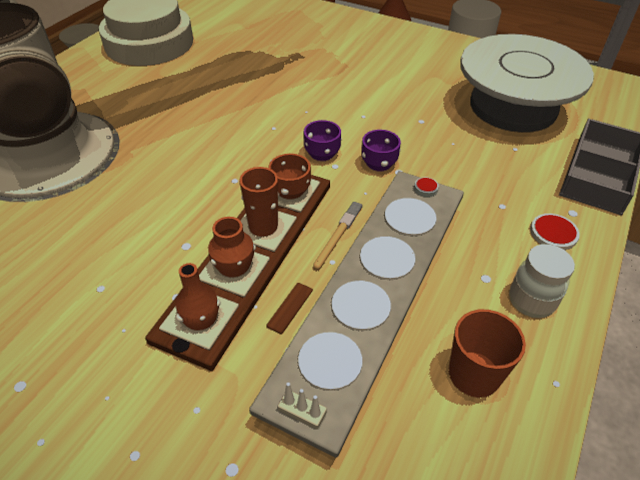

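The top view shows the board (rows 280–350) holding, from left to right, bowl (263,318), tumbler (320,313), jar (372,311) and vase (428,304). The shelf tiles are at (256,199), (309,198), (363,196) and (417,194), with the cones at (459,192). Next I'll work out positions.

```bash
python3 - <<'E'
from h import *
c=dict(np.load('top.npz'));W=world(c)
for u,v in((10,240),(600,240),(320,30),(320,450)):print((u,v),W[v,u].round(3))
def near(n,u,v,r,z0,z1):
    S=W[v-r:v+r,u-r:u+r].reshape(-1,3);S=S[(S[:,2]>z0)&(S[:,2]<z1)]
    # min enclosing circle of xy
    (x,y),R=cv2.minEnclosingCircle(S[:,:2].astype(np.float32));print(n,np.round([x,y,2*R],4),'mean',S.mean(0).round(4),'p',np.percentile(S[:,2],[1,50,99]).round(3),len(S))
near('bowl',263,318,34,.066,.08);near('tumbler',320,313,34,.112,.13);near('jar',372,311,34,.095,.11);near('vase',428,304,30,.112,.13)
P=[]
img=c['img'].astype(int)
for u,v in((256,199),(309,198),(363,196),(417,194)):
    r=27;S=W[v-r:v+r,u-r:u+r];I=img[v-r:v+r,u-r:u+r]
    m=(I.min(-1)>150)&(I[...,2]>I[...,0]-8)&(abs(S[...,2]-.05)<.01)
    q=S[m];(x,y),R=cv2.minEnclosingCircle(q[:,:2].astype(np.float32));print('tile',q.mean(0).round(4),np.round([x,y,2*R],4),m.sum())
near('cones',459,192,15,.07,.11)
for n,(u,v) in dict(purpleA=(168,267),purpleB=(181,328),brush=(300,258),brick=(373,256),holeL=(235,323),holeR=(452,305)).items(): print(n,W[v,u].round(3))
E
```

```text
(10, 240) [ 0.589  0.544 -0.   ]
(600, 240) [ 0.586 -0.478  0.002]
(320, 30) [ 1.399 -0.01  -0.753]
(320, 450) [0.238 0.009 0.001]
bowl [0.4512 0.1015 0.0662] mean [0.4512 0.1021 0.0729] p [0.067 0.073 0.077] 336
tumbler [0.4561 0.0119 0.0537] mean [0.4568 0.0116 0.118 ] p [0.113 0.118 0.122] 283
jar [ 0.4603 -0.0723  0.0402] mean [ 0.4605 -0.0723  0.101 ] p [0.096 0.101 0.105] 206
vase [ 0.4715 -0.1657  0.0225] mean [ 0.4716 -0.1653  0.1186] p [0.112 0.119 0.123] 173
tile [0.6486 0.1158 0.0493] [0.6489 0.1162 0.0752] 1492
tile [0.6515 0.0259 0.0494] [0.6518 0.0259 0.0748] 1487
tile [ 0.654  -0.064   0.0495] [ 0.6544 -0.0641  0.0752] 1483
tile [ 0.6566 -0.154   0.0496] [ 0.6569 -0.1538  0.0754] 1480
cones [ 0.6578 -0.2229  0.0404] mean [ 0.6567 -0.2226  0.0807] p [0.07  0.08  0.094] 95
purpleA [0.54  0.268 0.006]
purpleB [0.437 0.242 0.004]
brush [0.554 0.042 0.011]
brick [ 0.558 -0.084  0.006]
holeL [0.444 0.15  0.015]
holeR [ 0.473 -0.213  0.019]
```

Image left is +y, so the bowl is at the robot's left end and the cones are at −y. That maps bowl → (0.657,−0.154), tumbler → (0.654,−0.064), jar → (0.652,0.026) and vase → (0.649,0.116). At yaw 90 the jaws open along world x, clear of the neighbouring pots, and a tool shift is (dy, dx, −dz).

```bash
python3 -m handwheel '[[0,0,0,0,0,7.16],[0,0,0,0,0,7.16],[0,0,0,0,0,7.16],[0,0,0,0,0,7.16],[0,0,0,0,0,7.16],[0,0,0,0,0,7.16],[0,0,0,0,0,7.16],[0,0,0,0,0,7.16]]' 1 40
python3 -m handwheel '[[0,0,0,0,0,6.38],[-0.03,0.015,0,0,0,0],[-0.035,0.02,0,0,0,0],[-0.035,0.02,0,0,0,0],[-0.035,0.02,0,0,0,0],[-0.035,0.02,0,0,0,0],[-0.035,0.02,0,0,0,0],[-0.035,0.02,0,0,0,0]]'
```

```text
time: 0.77
ee_pos: [0.244, 0.4928, 0.2479]
tcp_rot: [-180.0, 0.0, 96.0]
wrist_force: [-0.5, -0.2, -0.5]
opening: 0.0856
time: 1.43
ee_pos: [0.3794, 0.251, 0.2481]
tcp_rot: [-180.0, 0.0, 90.0]
wrist_force: [0.4, 1.1, 0.4]
opening: 0.0855
```

```bash
python3 -m handwheel '[[-0.03,0.0144,0,0,0,0],[-0.03,0.0144,0,0,0,0],[-0.03,0.0144,0,0,0,0],[-0.03,0.0144,0,0,0,0],[-0.0295,0.0142,0,0,0,0],[0,0,0.02,0,0,0],[0,0,0.02,0,0,0],[0,0,0,0,0,0]]'
python3 - <<'E'
from h import *
o=monitor.get_obs();print(o['ee_pos'])
c=grab('wrist');save('w1',c['img']);print(c['fx'],c['cx'],c['cy'],c['tool_from_camera'].round(3))
# back-project depth (fisheye): z-depth along the optical axis
v,u=np.mgrid[:480,:640];x=(u-c['cx'])/c['fx'];y=(v-c['cy'])/c['fy'];r=np.hypot(x,y);k=np.where(r>0,np.tan(r)/np.maximum(r,1e-9),1)
d=c['depth'];P=np.stack([x*k*d,y*k*d,d],-1);T=c['tool_from_camera'];P=P@T[:3,:3].T+T[:3,3]
ok=(d>0)&(r<1.4)
W=np.stack([P[...,1]+o['ee_pos'][0],P[...,0]+o['ee_pos'][1],o['ee_pos'][2]-P[...,2]],-1)
m=ok&(abs(W[...,2]-.072)<.005)&(np.hypot(W[...,0]-.451,W[...,1]-.101)<.045)
(a,b),R=cv2.minEnclosingCircle(W[m][:,:2].astype(np.float32));print('bowl',a,b,2*R,m.sum())
for n,z,x0,y0,rr in(('tumbler',.117,.456,.0119,.04),('jar',.1,.46,-.072,.03),):
    m=ok&(abs(W[...,2]-z)<.006)&(np.hypot(W[...,0]-x0,W[...,1]-y0)<rr)
    if m.sum()>5:
        (a,b),R=cv2.minEnclosingCircle(W[m][:,:2].astype(np.float32));print(n,a,b,2*R,m.sum())
E
```

```text
time: 2.1
ee_pos: [0.4498, 0.1024, 0.2046]
tcp_rot: [-179.7, 0.1, 89.9]
wrist_force: [-0.3, 0.1, 0.1]
opening: 0.0854
[0.44977749 0.10235954 0.20461338]
371.64829954431775 319.6178101499012 236.02576039393892 [[-0.    -0.959 -0.284  0.073]
 [ 1.     0.    -0.001  0.001]
 [ 0.001 -0.284  0.959 -0.126]
 [ 0.     0.     0.     1.   ]]
bowl 0.4521142840385437 0.10394266992807388 0.06642653048038483 1776
tumbler 0.45740216970443726 0.013773837126791477 0.054671142250299454 1775
```

View pics/w1.png

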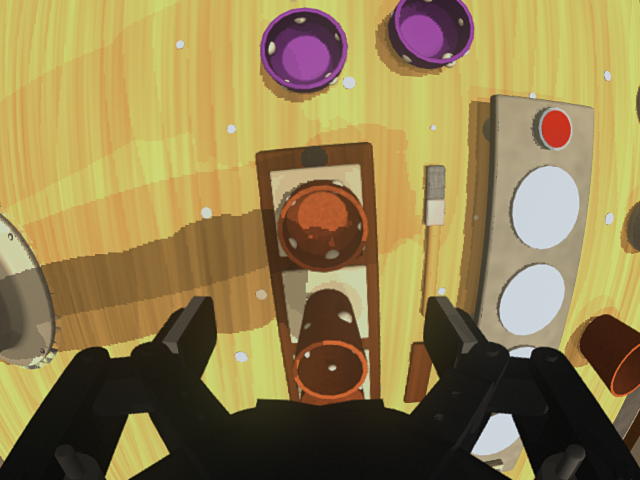

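The wrist view shows the bowl at (323,225) between the jaws' planes and the tumbler at (330,368). Its fit is within 2 mm of the top camera's.

```bash
python3 -m handwheel '[[0.001,0.001,0.025,0,0,0],[0,0,0.025,0,0,0],[0,0,0.025,0,0,0],[0,0,0.025,0,0,0],[0,0,0.025,0,0,0],[0,0,0.015,0,0,0],[0,0,0.013,0,0,0],[0,0,0,0,0,0]]'
python3 -m handwheel '[[0,0,0,0,0,0],[0,0,0,0,0,0],[0,0,0,0,0,0],[0,0,0,0,0,0],[0,0,0,0,0,0],[0,0,0,0,0,0],[0,0,0,0,0,0],[0,0,0,0,0,0]]' -1 40
```

```text
time: 2.82
ee_pos: [0.4508, 0.1046, 0.0539]
tcp_rot: [-179.8, 0.0, 90.1]
wrist_force: [-0.7, 0.7, 1.0]
opening: 0.0852
time: 3.48
ee_pos: [0.4528, 0.1048, 0.0573]
tcp_rot: [179.8, -0.1, 90.0]
wrist_force: [-1.4, 1.6, 6.9]
opening: 0.0652
```

```bash
python3 -m handwheel '[[0,0,-0.01,0,0,0],[0,0,-0.025,0,0,0],[0,0,-0.035,0,0,0],[0,0,-0.035,0,0,0],[0,0.01,-0.015,0,0,0],[-0.01,0.02,0,0,0,0],[-0.025,0.02,0,0,0,0],[-0.028,0.02,0,0,0,0]]'
python3 -m handwheel '[[-0.028,0.022,0,0,0,0],[-0.028,0.022,0,0,0,0],[-0.028,0.022,0,0,0,0],[-0.028,0.022,0,0,0,0],[-0.028,0.022,0,0,0,0],[-0.026,0.015,0,0,0,0],[-0.02,0.01,0,0,0,0],[0,0,0,0,0,0]]'
```

```text
time: 4.15
ee_pos: [0.5229, 0.0414, 0.177]
tcp_rot: [179.9, -0.0, 90.1]
wrist_force: [0.1, 1.5, -1.9]
opening: 0.0654
time: 4.82
ee_pos: [0.658, -0.1485, 0.1749]
tcp_rot: [-180.0, 0.1, 89.8]
wrist_force: [0.5, 0.2, -1.5]
opening: 0.0659
```

```bash
python3 -m handwheel '[[-0.0025,0.0005,0.02,0,0,0],[0,0,0.02,0,0,0],[0,0,0.02,0,0,0],[0,0,0.015,0,0,0],[0,0,0.008,0,0,0],[0,0,0.004,0,0,0],[0,0,0.002,0,0,0],[0,0,0,0,0,0]]'
python3 -m handwheel '[[0,0,0.001,0,0,0],[0,0,0.001,0,0,0],[0,0,0,0,0,0],[0,0,0,0,0,0],[0,0,0,0,0,0],[0,0,0,0,0,0],[0,0,0,0,0,0],[0,0,0,0,0,0]]'
```

```text
time: 5.48
ee_pos: [0.6575, -0.1471, 0.0871]
tcp_rot: [180.0, 0.0, 90.0]
wrist_force: [0.2, -0.1, -0.6]
opening: 0.0659
time: 6.15
ee_pos: [0.6573, -0.1472, 0.0843]
tcp_rot: [180.0, 0.0, 90.0]
wrist_force: [-0.0, 0.0, -1.7]
opening: 0.066
```

```bash
python3 -m handwheel '[[-0.004,0.001,0,0,0,0],[0,0,0.001,0,0,0],[0,0,0.001,0,0,0],[0,0,0,0,0,0],[0,0,0,0,0,0],[0,0,0,0,0,0],[0,0,0,0,0,0],[0,0,0,0,0,0]]'
python3 - <<'E'
from h import *
c=grab('scene');save('s1',c['img'][280:440,220:420].repeat(3,0).repeat(3,1))
E
```

```text
time: 6.82
ee_pos: [0.6585, -0.1518, 0.0834]
tcp_rot: [179.9, 0.1, 90.0]
wrist_force: [-2.2, -0.5, 5.4]
opening: 0.0656
```

View pics/s1.png

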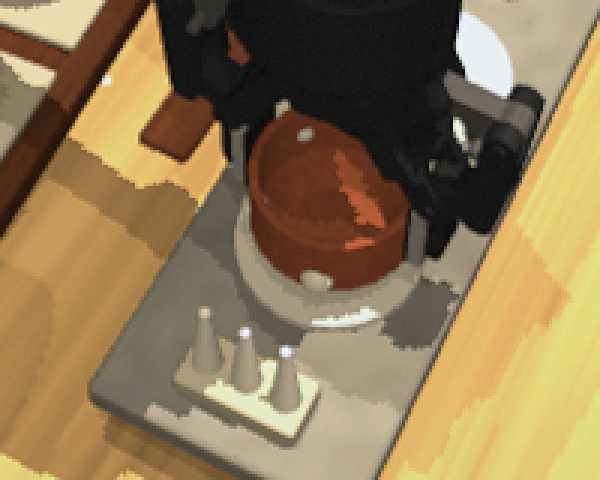

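The bowl stands on its tile, crop centre near (330,210), with 5 N of contact. Releasing it and moving to the tumbler.

```bash
python3 -m handwheel '[[0,0,0,0,0,0],[0,0,0,0,0,0],[0,0,0,0,0,0],[0,0,0,0,0,0],[0,0,0,0,0,0],[0,0,-0.01,0,0,0],[0,0,-0.02,0,0,0],[0,0,-0.03,0,0,0]]' 1
python3 -m handwheel '[[0,0,-0.03,0,0,0],[0,0,-0.03,0,0,0],[0.01,-0.015,0,0,0,0],[0.022,-0.028,0,0,0,0],[0.022,-0.028,0,0,0,0],[0.022,-0.028,0,0,0,0],[0.022,-0.028,0,0,0,0],[0.022,-0.028,0,0,0,0]]'
python3 -m handwheel '[[0.022,-0.028,0,0,0,0],[0.0225,-0.0185,0,0,0,0],[0,0,0,0,0,0],[0,0,0,0,0,0],[0,0,0,0,0,0],[0,0,0,0,0,0],[0,0,0,0,0,0],[0,0,0,0,0,0]]'
python3 - <<'E'
from h import *
c=grab('top');save('t2',c['img'][130:380,180:500].repeat(2,0).repeat(2,1));W=world(c)
u,v,r=417,194,40
S=W[v-r:v+r,u-r:u+r].reshape(-1,3);S=S[(S[:,2]>.093)&(S[:,2]<.108)]
(x,y),R=cv2.minEnclosingCircle(S[:,:2].astype(np.float32));print('bowl',x,y,2*R,len(S))
E
```

```text
time: 7.53
ee_pos: [0.6572, -0.1508, 0.1408]
tcp_rot: [-179.8, -0.1, 90.0]
wrist_force: [-0.1, 0.1, 0.4]
opening: 0.0851
time: 8.2
ee_pos: [0.5019, -0.0303, 0.203]
tcp_rot: [179.9, -0.0, 90.0]
wrist_force: [0.2, 0.3, 1.4]
opening: 0.0856
time: 8.87
ee_pos: [0.4572, 0.0128, 0.2021]
tcp_rot: [-180.0, 0.0, 89.9]
wrist_force: [0.1, -0.3, 0.3]
opening: 0.0855
bowl 0.6582382321357727 -0.15416303277015686 0.06712298840284348 370
```

View pics/t2.png

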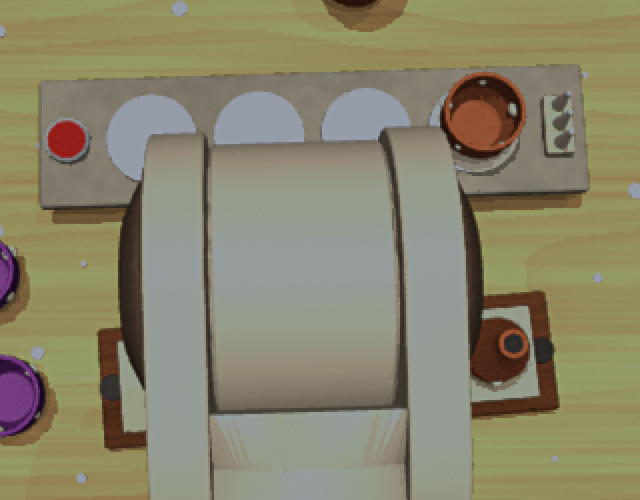

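The bowl sits on its tile at (483,115) in the crop, within about 1.3 mm of centre. The arm is over the tumbler.

```bash
python3 -m handwheel '[[0,0,0.02,0,0,0],[0,0,0.025,0,0,0],[0,0,0.025,0,0,0],[0,0,0.02,0,0,0],[0,0,0.015,0,0,0],[0,0,0.01,0,0,0],[0,0,0,0,0,0],[0,0,0,0,0,0]]'
python3 -m handwheel '[[0,0,0,0,0,0],[0,0,0,0,0,0],[0,0,0,0,0,0],[0,0,0,0,0,0],[0,0,0,0,0,0],[0,0,0,0,0,0],[0,0,0,0,0,0],[0,0,0,0,0,0]]' -1 40
```

```text
time: 9.58
ee_pos: [0.4568, 0.0132, 0.0874]
tcp_rot: [-180.0, 0.0, 90.0]
wrist_force: [-0.3, 0.6, -0.2]
opening: 0.0855
time: 10.25
ee_pos: [0.4574, 0.0134, 0.0887]
tcp_rot: [179.9, 0.0, 90.0]
wrist_force: [-1.3, -0.0, 6.4]
opening: 0.0519
```

```bash
python3 -m handwheel '[[0,0,-0.01,0,0,0],[0,0,-0.025,0,0,0],[0,0,-0.03,0,0,0],[0,0.01,-0.025,0,0,0],[0,0.02,-0.01,0,0,0],[-0.008,0.03,0,0,0,0],[-0.015,0.03,0,0,0,0],[-0.015,0.03,0,0,0,0]]'
python3 -m handwheel '[[-0.015,0.03,0,0,0,0],[-0.0128,0.0275,0,0,0,0],[-0.01,0.02,0,0,0,0],[0,0,0.015,0,0,0],[0,0,0.02,0,0,0],[0,0,0.02,0,0,0],[0,0,0.012,0,0,0],[0,0,0,0,0,0]]'
python3 -m handwheel '[[0,0,0.003,0,0,0],[0,0,0,0,0,0],[0,0,0,0,0,0],[0,0,0,0,0,0],[0,0,0,0,0,0],[0,0,0,0,0,0],[0,0,0,0,0,0],[0,0,0,0,0,0]]'
python3 - <<'E'
from h import *
c=grab('scene');save('s2',c['img'][220:420,240:440].repeat(3,0).repeat(3,1))
E
```

```text
time: 10.92
ee_pos: [0.5783, -0.0249, 0.1885]
tcp_rot: [179.9, 0.0, 90.1]
wrist_force: [-0.5, 0.1, -0.3]
opening: 0.052
time: 11.58
ee_pos: [0.653, -0.0623, 0.1174]
tcp_rot: [-179.7, -0.0, 90.0]
wrist_force: [-0.4, -0.1, -2.1]
opening: 0.0521
time: 12.25
ee_pos: [0.6543, -0.0625, 0.1174]
tcp_rot: [180.0, 0.0, 90.0]
wrist_force: [-1.0, 0.4, -2.2]
opening: 0.052
```

View pics/s2.png

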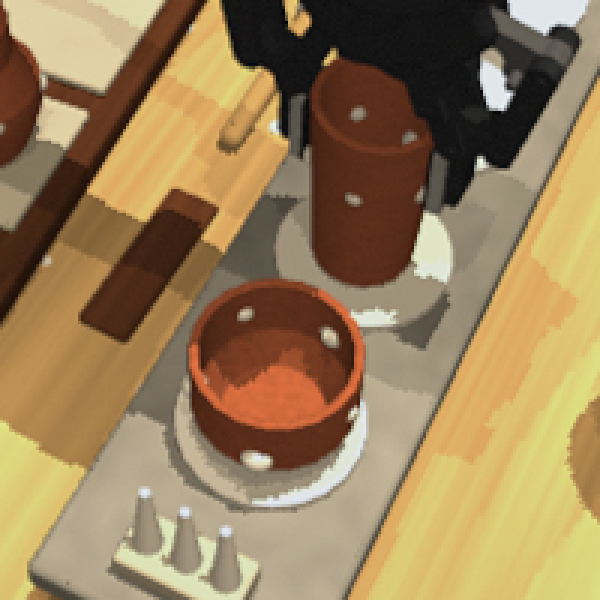

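The picture shows the tumbler upright over its tile, with its foot near (365,265) in the crop. Wrist force is −2, so it isn't touching yet and I'll lower it to contact.

```bash
python3 -m handwheel '[[0,0,0.001,0,0,0],[0,0,0.001,0,0,0],[0,0,0.0005,0,0,0],[0,0,0.0005,0,0,0],[0,0,0,0,0,0],[0,0,0,0,0,0],[0,0,0,0,0,0],[0,0,0,0,0,0]]'
```

```text
time: 12.97
ee_pos: [0.6543, -0.0625, 0.1148]
tcp_rot: [180.0, 0.0, 90.0]
wrist_force: [-2.7, 0.5, 5.7]
opening: 0.052
```

```bash
python3 -m handwheel '[[0,0,0,0,0,0],[0,0,0,0,0,0],[0,0,0,0,0,0],[0,0,0,0,0,0],[0,0,0,0,0,0],[0,0,-0.015,0,0,0],[0,0,-0.03,0,0,0],[0,0,-0.035,0,0,0]]' 1
python3 -m handwheel '[[-0.009,0,-0.03,0,0,0],[0,-0.02,0,0,0,0],[0,-0.035,0,0,0,0],[0,-0.035,0,0,0,0],[0,-0.035,0,0,0,0],[0,-0.035,0,0,0,0],[0,-0.0335,0.02,0,0,0],[0,0,0.02,0,0,0]]'
python3 - <<'E'
from h import *
c=grab('wrist');o=monitor.get_obs();print(o['time'],o['ee_pos'].round(4),o['tcp_rot'].round(2))
v,u=np.mgrid[:480,:640];x=(u-c['cx'])/c['fx'];y=(v-c['cy'])/c['fy'];r=np.hypot(x,y);k=np.tan(r)/np.maximum(r,1e-9)
d=c['depth'];P=np.stack([x*k*d,y*k*d,d],-1);T=c['tool_from_camera'];P=P@T[:3,:3].T+T[:3,3]
W=np.stack([P[...,1]+o['ee_pos'][0],P[...,0]+o['ee_pos'][1],o['ee_pos'][2]-P[...,2]],-1)
for n,z,x0,y0,rr in(('jar',.1,.4605,-.072,.027),('vase',.117,.4715,-.1655,.02)):
    m=(d>0)&(abs(W[...,2]-z)<.006)&(np.hypot(W[...,0]-x0,W[...,1]-y0)<rr)
    if m.sum()>5:
        (a,b),R=cv2.minEnclosingCircle(W[m][:,:2].astype(np.float32));print(n,a,b,2*R,m.sum())
E
```

```text
time: 13.63
ee_pos: [0.6533, -0.0624, 0.1929]
tcp_rot: [-179.8, -0.0, 90.0]
wrist_force: [0.6, 0.4, 0.4]
opening: 0.0854
time: 14.3
ee_pos: [0.4568, -0.0714, 0.1854]
tcp_rot: [179.9, 0.0, 90.0]
wrist_force: [0.7, 0.9, 0.2]
opening: 0.0856
14.35 [ 0.4578 -0.0713  0.1809] [-1.7987e+02 -2.0000e-02  8.9960e+01]
jar 0.4616857171058655 -0.07049471884965897 0.04065031185746193 1347
vase 0.4728391468524933 -0.16353851556777954 0.02299736626446247 678
```

```bash
python3 -m handwheel '[[0,0,0.02,0,0,0],[0,0,0.025,0,0,0],[0,0,0.025,0,0,0],[0,0,0.025,0,0,0],[0,0,0.018,0,0,0],[0,0,0.012,0,0,0],[0,0,0,0,0,0],[0,0,0,0,0,0]]'
python3 -m handwheel '[[0,0,0,0,0,0],[0,0,0,0,0,0],[0,0,0,0,0,0],[0,0,0,0,0,0],[0,0,0,0,0,0],[0,0,0,0,0,0],[0,0,0,0,0,0],[0,0,0,0,0,0]]' -1 40
python3 - <<'E'
from h import *
c=grab('scene');save('s3',c['img'][160:340,150:350].repeat(3,0).repeat(3,1))
E
```

```text
time: 15.02
ee_pos: [0.4611, -0.0715, 0.0597]
tcp_rot: [-180.0, -0.0, 90.0]
wrist_force: [-0.1, -0.6, 0.3]
opening: 0.0849
time: 15.68
ee_pos: [0.4617, -0.0716, 0.0611]
tcp_rot: [179.8, 0.0, 90.0]
wrist_force: [-0.8, -0.1, 6.6]
opening: 0.0598
```

View pics/s3.png

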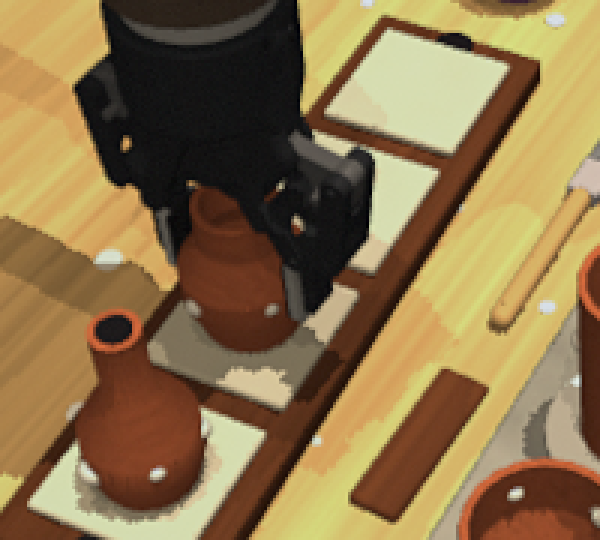

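The pads hold the jar a little high on the belly, with an opening of 59.8 mm instead of 62. I'll reopen, go down 7 mm and grip again.

```bash
python3 -m handwheel '[[0,0,0,0,0,0],[0,0,0,0,0,0],[0,0,0,0,0,0],[0,0,0,0,0,0],[0,0,0.002,0,0,0],[0,0,0.003,0,0,0],[0,0,0.002,0,0,0],[0,0,0,0,0,0]]' 1
python3 -m handwheel '[[0,0,0,0,0,0],[0,0,0,0,0,0],[0,0,0,0,0,0],[0,0,0,0,0,0],[0,0,0,0,0,0],[0,0,0,0,0,0],[0,0,0,0,0,0],[0,0,0,0,0,0]]' -1 40
```

```text
time: 16.4
ee_pos: [0.4605, -0.0714, 0.0516]
tcp_rot: [-179.9, -0.0, 90.0]
wrist_force: [-0.6, 0.3, -0.2]
opening: 0.0856
time: 17.07
ee_pos: [0.461, -0.0715, 0.0527]
tcp_rot: [180.0, 0.0, 90.0]
wrist_force: [-1.0, 0.9, 5.3]
opening: 0.0598
```

```bash
python3 -m handwheel '[[0,0,-0.01,0,0,0],[0,0,-0.025,0,0,0],[0,0,-0.03,0,0,0],[0.01,0,-0.03,0,0,0],[0.022,0.01,-0.015,0,0,0],[0.03,0.015,0,0,0,0],[0.026,0.025,0,0,0,0],[0.01,0.035,0,0,0,0]]'
python3 -m handwheel '[[0,0.035,0,0,0,0],[0,0.035,0,0,0,0],[0,0.025,0,0,0,0],[0,0.011,0.01,0,0,0],[0,0,0.025,0,0,0],[0,0,0.025,0,0,0],[0,0,0.015,0,0,0],[0,0,0.006,0,0,0]]'
python3 -m handwheel '[[0,0,0.001,0,0,0],[0,0,0.001,0,0,0],[0,0,0.001,0,0,0],[0,0,0.001,0,0,0],[0,0,0,0,0,0],[0,0,0,0,0,0],[0,0,0,0,0,0],[0,0,0,0,0,0]]'
```

```text
time: 17.73
ee_pos: [0.5457, 0.0294, 0.1636]
tcp_rot: [179.9, -0.0, 90.1]
wrist_force: [0.7, -0.7, -1.2]
opening: 0.0602
time: 18.4
ee_pos: [0.6503, 0.0265, 0.0787]
tcp_rot: [-179.7, 0.0, 90.0]
wrist_force: [-17.8, -1.8, 31.1]
opening: 0.0599
time: 19.07
ee_pos: [0.6522, 0.0265, 0.0788]
tcp_rot: [179.9, -0.0, 90.0]
wrist_force: [-2.2, -0.5, 6.3]
opening: 0.0599
```

```bash
python3 -m handwheel '[[0,0,0,0,0,0],[0,0,0,0,0,0],[0,0,0,0,0,0],[0,0,0,0,0,0],[0,0,0,0,0,0],[0,0,-0.015,0,0,0],[0,0,-0.03,0,0,0],[0,0,-0.035,0,0,0]]' 1
python3 -m handwheel '[[0,0,-0.04,0,0,0],[-0.01,-0.02,0,0,0,0],[-0.025,-0.025,0,0,0,0],[-0.026,-0.025,0,0,0,0],[-0.026,-0.025,0,0,0,0],[-0.026,-0.025,0,0,0,0],[-0.026,-0.025,0,0,0,0],[-0.0265,-0.025,0,0,0,0]]'
python3 -m handwheel '[[-0.026,-0.01,0,0,0,0],[0,0,0.015,0,0,0],[0,0,0.02,0,0,0],[0,0,0.02,0,0,0],[0,0,0.015,0,0,0],[0,0,0.01,0,0,0],[0,0,0,0,0,0],[0,0,0,0,0,0]]'
python3 - <<'E'
from h import *
c=grab('top');save('t3',c['img'][130:380,180:500].repeat(2,0).repeat(2,1));W=world(c)
for n,u,v,z0,z1 in(('jar',309,198,.12,.133),('tumbler',363,190,.137,.152),('bowl',417,194,.093,.108)):
    r=32;S=W[v-r:v+r,u-r:u+r].reshape(-1,3);S=S[(S[:,2]>z0)&(S[:,2]<z1)]
    (x,y),R=cv2.minEnclosingCircle(S[:,:2].astype(np.float32));print(n,x,y,2*R,len(S))
E
```

```text
time: 19.73
ee_pos: [0.6507, 0.0265, 0.1559]
tcp_rot: [-179.8, 0.0, 90.0]
wrist_force: [0.9, 0.3, 0.0]
opening: 0.0854
time: 20.4
ee_pos: [0.4805, -0.1398, 0.1973]
tcp_rot: [180.0, 0.0, 90.0]
wrist_force: [0.5, 0.5, 0.8]
opening: 0.0856
time: 21.07
ee_pos: [0.4718, -0.1649, 0.1175]
tcp_rot: [-180.0, -0.0, 90.0]
wrist_force: [-0.7, 0.0, 0.4]
opening: 0.0854
jar 0.6516202688217163 0.025660166516900063 0.04025285318493843 222
tumbler 0.6526065468788147 -0.06418600678443909 0.05464155972003937 331
bowl 0.6581939458847046 -0.15429545938968658 0.06692065298557281 372
```

View pics/t3.png

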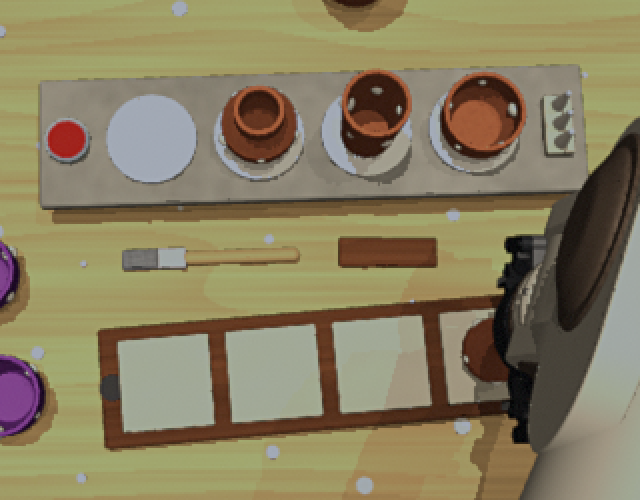

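Jar, tumbler and bowl are all upright and within 2 mm of their tile centres, at (258,112), (376,105) and (483,115) in the crop. Gripping the vase neck next.

```bash
python3 -m handwheel '[[0,0,0.006,0,0,0],[0,0,0.005,0,0,0],[0,0,0,0,0,0],[0,0,0,0,0,0],[0,0,0,0,0,0],[0,0,0,0,0,0],[0,0,0,0,0,0],[0,0,0,0,0,0]]' -1 40
python3 -m handwheel '[[0,0,0,0,0,0],[0,0,0,0,0,0],[0,0,0,0,0,0],[0,0,0,0,0,0],[0,0,0,0,0,0],[0,0,0,0,0,0],[0,0,0,0,0,0],[0,0,0,0,0,0]]'
```

```text
time: 21.78
ee_pos: [0.472, -0.165, 0.1066]
tcp_rot: [180.0, 0.0, 90.0]
wrist_force: [0.2, -0.3, 2.4]
opening: 0.0209
time: 22.45
ee_pos: [0.472, -0.165, 0.1066]
tcp_rot: [180.0, 0.0, 90.0]
wrist_force: [0.8, 0.1, 5.1]
opening: 0.0206
```

```bash
python3 -m handwheel '[[0,0,-0.01,0,0,0],[0,0,-0.025,0,0,0],[0,0,-0.025,0,0,0],[0.01,0,-0.01,0,0,0],[0.025,0,0,0,0,0],[0.035,0,0,0,0,0],[0.035,0,0,0,0,0],[0.035,0,0,0,0,0]]'
python3 -m handwheel '[[0.035,0,0,0,0,0],[0.035,0,0,0,0,0],[0.035,0.01,0,0,0,0],[0.025,0.025,0,0,0,0],[0.0117,0.03,0,0,0,0],[0,0.035,0,0,0,0],[0,0.035,0,0,0,0],[0,0.025,0,0,0,0]]'
python3 -m handwheel '[[0,0.017,0,0,0,0],[0,0,0.015,0,0,0],[0,0,0.015,0,0,0],[0,0,0.008,0,0,0],[0,0,0.003,0,0,0],[0,0,0,0,0,0],[0,0,0,0,0,0],[0,0,0,0,0,0]]'
python3 -m handwheel '[[0,0,0.001,0,0,0],[0,0,0.001,0,0,0],[0,0,0.001,0,0,0],[0,0,0.0005,0,0,0],[0,0,0,0,0,0],[0,0,0,0,0,0],[0,0,0,0,0,0],[0,0,0,0,0,0]]'
python3 - <<'E'
from h import *
c=grab('scene');save('s4',c['img'][130:330,300:500].repeat(3,0).repeat(3,1))
E
```

```text
time: 23.12
ee_pos: [0.4711, -0.0232, 0.1758]
tcp_rot: [-179.9, -0.0, 89.9]
wrist_force: [1.0, -0.2, -1.9]
opening: 0.0209
time: 23.78
ee_pos: [0.6334, 0.1179, 0.1748]
tcp_rot: [-179.9, 0.0, 90.0]
wrist_force: [0.7, -0.7, -2.5]
opening: 0.0205
time: 24.45
ee_pos: [0.649, 0.1169, 0.1365]
tcp_rot: [179.9, -0.0, 90.0]
wrist_force: [0.2, 1.0, -1.8]
opening: 0.0208
time: 25.12
ee_pos: [0.649, 0.1168, 0.1327]
tcp_rot: [179.9, -0.0, 90.0]
wrist_force: [-1.4, 0.6, 5.5]
opening: 0.0206
```

View pics/s4.png

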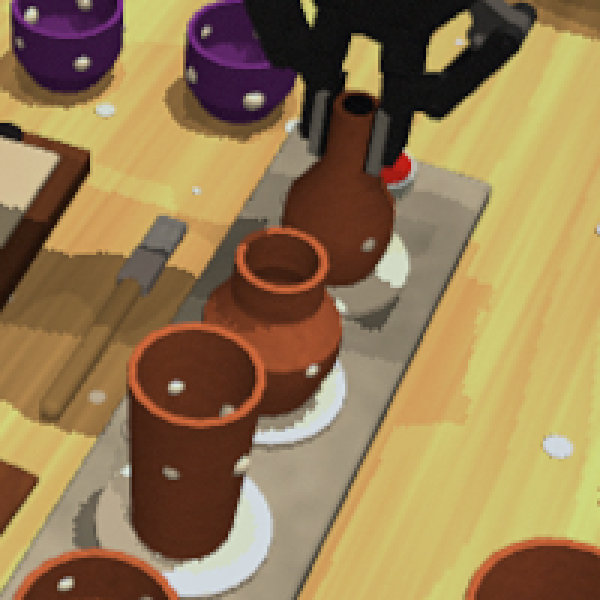

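The vase is upright on its tile at (340,230) in the crop, with 5.5 N of contact. I'll release it and back off upward and toward the robot.

```bash
python3 -m handwheel '[[0,0,0,0,0,0],[0,0,0,0,0,0],[0,0,0,0,0,0],[0,0,0,0,0,0],[0,0,0,0,0,0],[0,0,0,0,0,0],[0,0,-0.01,0,0,0],[0,0,-0.03,0,0,0]]' 1
python3 -m handwheel '[[0,0,-0.035,0,0,0],[0,0,-0.035,0,0,0],[0.01,-0.02,0,0,0,0],[0.02,-0.03,0,0,0,0],[0.02,-0.03,0,0,0,0],[0.02,-0.03,0,0,0,0],[0.02,-0.03,0,0,0,0],[0.02,-0.03,0,0,0,0]]'
python3 -m handwheel '[[0.02,-0.03,0,0,0,0],[0.03,-0.02,0,0,0,0],[0.03,-0.02,0,0,0,0],[0.03,0,0,0,0,0],[0.03,0,0,0,0,0],[0,0,0,0,0,0],[0,0,0,0,0,0],[0,0,0,0,0,0]]'
python3 - <<'E'
from h import *
c=grab('top');save('t4',c['img'][130:380,180:500].repeat(2,0).repeat(2,1));W=world(c)
for n,x0,y0,z0,z1 in(('vase',.6489,.1162,.137,.152),('jar',.6518,.0259,.12,.133),('tumbler',.6544,-.0641,.137,.152),('bowl',.6569,-.1538,.093,.108)):
    S=W.reshape(-1,3);S=S[(S[:,2]>z0)&(S[:,2]<z1)&(np.hypot(S[:,0]-x0,S[:,1]-y0)<.045)]
    (x,y),R=cv2.minEnclosingCircle(S[:,:2].astype(np.float32));print(n,'off',round(x-x0,4),round(y-y0,4),'dia',round(2*R,4),len(S))
E
```

```text
time: 25.83
ee_pos: [0.6472, 0.1164, 0.1681]
tcp_rot: [-179.6, 0.1, 90.0]
wrist_force: [0.0, -0.0, -0.5]
opening: 0.0856
time: 26.5
ee_pos: [0.4773, 0.2273, 0.2427]
tcp_rot: [180.0, -0.0, 90.0]
wrist_force: [0.1, 1.4, -0.1]
opening: 0.0856
time: 27.17
ee_pos: [0.4088, 0.3665, 0.2423]
tcp_rot: [180.0, 0.0, 90.0]
wrist_force: [-0.4, -0.1, -0.1]
opening: 0.0852
vase off -0.0001 -0.0003 dia 0.0237 174
jar off -0.0002 -0.0003 dia 0.0407 220
tumbler off -0.0016 0.0008 dia 0.0545 336
bowl off 0.0012 -0.0006 dia 0.0665 370
```

View pics/t4.png

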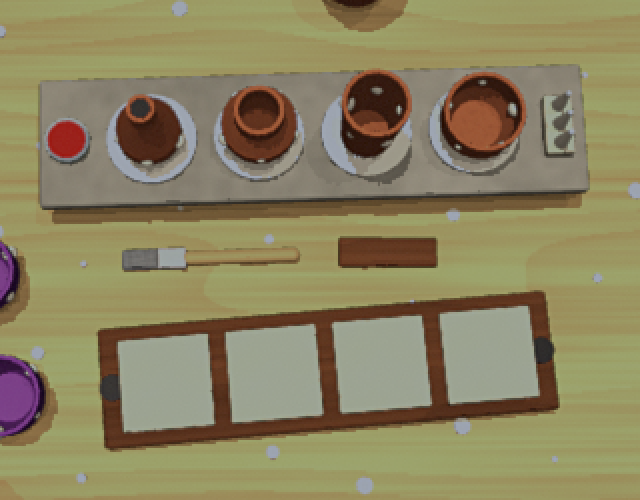

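All four pots are upright and centred. Starting from the cones the order is bowl (483,115), tumbler (376,105), jar (258,112), vase (140,108).

```bash
python3 -c "
from workcell import order;print(order.job_done())"
```

```text
the job is handed in; nothing more can be done
None
```

All four pots are on the kiln shelf in kiln-list order. Starting from the cone block they are bowl, tumbler, jar, vase, matching the board from its +y end. I handed the job in with the robot clock at about 27 s of the 96 s allowed.

- **Final check:** the last top-camera view showed every pot upright and within 2 mm of its tile centre. The arm was clear with the gripper open, and the purple bowls were left alone.
- **Jar:** it read about 2 mm narrower in the grip than its listed 62 mm belly. I re-gripped it once, lower down, and got the same reading. It also touched down a little hard, at about 36 N on the wrist, well under the 120 N limit, and ended centred.

No check failed.

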